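Tare the small bowl and portion the chocolate

ROBOT

A 7-joint arm with a two-finger parallel gripper is mounted at the origin on the work surface. World frame = base frame: x ahead of the robot, y to its left, z up, the work surface at z = 0. Lengths are in m, angles in rad, forces in N, time in s.
With the tool pointing down it reaches from about 0.425 to 0.875 m from the base axis. Payload 4.7 kg.
Tool frame: the origin (TCP) lies at the very end of the fingers, on their centre line; the grasp point (between the pads) lies 19 mm behind it; x points along the fingers, y is the direction in which the jaws open and shut, and the axes are right-handed (so a half turn about x gives the same grasp; the last joint's range is limited). The gripper opens to 87 mm and grips with 3 to 60 N. Pads are 19 mm wide; open, the fingers measure 117 mm over their backs; the gripper's body (75 mm by 190 mm) begins 51 mm behind the grasp point.
Start: joints at [1.167, 0.321, -0.07, 1.45, 0.023, 1.371, -0.057], TCP at [0.264, -0.594, 0.223] pointing down, gripper open.
Joint ranges: [-2.86, 2.86], [-0.3, 2.09], [-1.38, 1.24], [0.06, 2.45], [-1.56, 4.7], [0.09, 2.05], [-2.69, 2.69]. Speed limits (rad/s): [2.57, 2.57, 3.14, 3.14, 3.14, 3.14, 3.14].

INTERFACE

Orientations are given as a rotation vector (axis times angle).
In Python, from bench import ctrl gives the robot as it stands.
- The arm moves only by the tool step_arm, never from a script. Its argument "increments" is one flat list of numbers, 6 for each row, row after row: the shift along the tool's x, y, z in cm, then the turn, a rotation vector about the tool's x, y, z in rad. In form: [tx, ty, tz, ax, ay, az, tx, ty, tz, ax, ay, az, ...]. A call has 1 to 12 rows; each row shifts and turns the commanded pose from where the row before left it, along the tool's axes as they then stand; what a row does not reach is not made up. A row lasts 1/8 s, in which the tool goes at most 62.5 mm and 10.7 degrees, less where a joint would pass 70% of its speed; a pose out of reach is approached as far as the arm can. A call with a gripper value outside its range is refused whole. "fingers" is the opening in per cent of the stroke, from 0 (shut) to 100 (fully open), set as the call begins (left out, the last holds). The fingers move at their own pace and stop on an object; "force" is the grip in N (left out, the last holds). Time passes only in rows, so rows that do not move let the fingers close. It gives the time, the measured TCP pose, the force and the opening at its end, in the units of the state.
- ctrl.get_state(): the state, without advancing time (a new reading comes with each control period).
- ctrl.get_image(name): name is "scene" or "side" or "wrist"; returns the picture (480x640x3 uint8, red, green, blue); there is no depth.
- ctrl.camera_params(name): a dict with "vertical_fov" (degrees; the focal length in pixels is half the picture's height over the tangent of half this angle, whatever the lens; pixels are square), "cx", "cy" (the principal point, pixels), "R" (3x3) and "t" (3): a world point X has camera coordinates R X + t. Camera axes: x right, y down, z forward; pixel columns grow to the right and rows downward; lengths in m; the calibration is good to about 2 mm. A picture is of the moment at which its call begins: read the wrist's pose just before it. camera_params takes no time and is no camera call; for the wrist camera it gives the pose at the moment of the call.
- ctrl.close_job(): hands the job in, once; it reports no verdict.
Trained networks look in the newest picture that a camera, given by its name, has taken for a name from the list of things; names that differ only in an ending like _2 or _b are one class to them, and where a whole thing is asked for, a point or a joint stands for the part that bears it (a point fixed in the world has none). Each returns a list of dicts, best first, with "score" (0 to 1); they miss things now and then, are a little off and sometimes report something else, mostly with a low value. They report only what shows in the picture. A call takes as long as a camera call.
- ctrl.search_frame(camera, name): "xyz" ([x, y, z] in m, in the coordinates of the camera as it stood for that picture, good to about 4 mm: the middle of the surface that is visible of it).
- ctrl.silhouettes(camera, name): "pixels" (480x640 bool, what is visible of it).
- ctrl.spot_point(camera, name): "xyz" ([x, y, z] in m, in the coordinates of the camera as it stood for that picture, good to about 4 mm: a listed point, or the origin of a listed thing).
The state is a dict: "time": time; "joint_positions": joint angles; "qd": joint speeds; "joint_torque": joint torques, N m; "position": TCP position; "tool_rot": TCP orientation; "ft_force": force on the tool from outside, world axes, zero at the start; "torque": the same for the moment, N m; "grip_width": opening from 0.0 (shut) to 1.0 (fully open).
Only numpy, scipy, OpenCV 4.12 (cv2) and the standard library are available. Lean on these libraries where they do the work, as an engineer would, in place of code of your own. Each camera call takes 0.05 s, during which the arm holds its last target.

TASK

Put the small empty steel bowl on the scale with its foot fully down in the round recess of the weighing pan and let go of it. Then hold the tare key pressed for a good second with the bowl still empty, let the key up, and only then set the tall chocolate block in the bowl. Treat the scale gently, never pushing on it with more than 15 N, and leave the other things on the counter alone.

Things in the scene. Friction and masses are not known exactly. Their poses are not given: they have to be found in the camera images.
- bowl: small empty steel bowl (0.12 kg or so): outside 66 wide and straight-walled from 16 to 44 above its underside, wall 3, with a narrower round foot 46 wide and 9 high; inside 60 wide, inner floor 5 above the underside. Origin: centre of the underside, z up. Stands on the counter left or right of the scale.
- block: tall dark chocolate block standing on end, 28 x 28 x 66 high, about 60 g. Origin: centre of the underside, z up the length, x and y square to its sides. Stands on the side of the scale where the bowl is not.
- scale: white bench scale fixed to the counter, 250 (its x) by 180 (its y), housing top 42 high. Origin: centre of the underside. At its -x end, towards the robot: dark panel with display and tare key. Near the other end: steel weighing pan, 130 square, top 66 high, with a round recess 49 wide and 7 deep (1 mm chamfer). Over 15 N on housing, pan or key damages it.
- seat (a point): point on the scale's housing, 59 above the counter: the centre of the recess floor if the pan, unloaded, were exactly centred. But the pan sits loosely: each time it stands up to 6 mm off along the scale's x and up to 6 mm along its y, not reported; the recess must be felt for (or seen). A bowl beside the recess stands 7 mm too high; seated, its underside is at or just below this point.
- pan (a joint): how far the spring-borne pan is pushed down by load, m (the scale's reading): 0 empty, straight down, 0.8 N per mm, solid stop at 0.012 (about 10 N). Sideways the pan stays put under light rubbing and gives way at about 7 N, up to 8 mm off centre.
- tare (a joint): travel of the tare key, m: 0 up, it registers when pressed 0.003 or more (about 4.5 N, so press with 5 to 8 N); hard stop at 0.008 (about 8 N). It moves straight down on a spring and springs back.
- tare_top (a point): centre of the top face of the tare key, a round grey key 24 wide in a slightly wider base, on the dark panel of the scale beside the display (on the scale's -y side). The key presses straight down.
- ramekin: Bystander, leave alone: white ceramic straight-sided cup, 84 wide, 45 high. Origin: centre of underside.
- slab: Bystander, leave alone: flat dark chocolate slab 100 x 55 x 12, lying flat. Origin: centre of underside.
- spatula: Bystander, leave alone: kitchen spatula lying flat, 240 long. Origin: under its middle.
- jar: Bystander, leave alone: closed glass jar with metal lid, 70 wide, 110 high. Origin: centre of underside.
- mixbowl: Bystander, leave alone: large steel mixing bowl, 140 wide, 60 high. Origin: centre of underside.
- cutter: Bystander, leave alone: solid steel stamp, 52 wide, 50 high, with a 24 wide knob on top. Origin: centre of underside.

How it is judged:
On the way, in this order (a step that is already met when the one before it is completed fails the run):
1. the empty bowl sits upright with its foot down in the pan's recess, let go (horizontal distance between bowl and seat below 0.014 m and z of bowl in the frame of seat below 0.0015 m and angle between bowl's own z axis and vertical below 0.08 rad and contact force between the fingers and bowl below 0.1 N and horizontal distance between block and bowl above 0.08 m), for 0.3 s.
2. the tare key is held pressed (over 3 mm) for 0.6 s while the bowl sits empty in the recess (value of joint tare above 0.003 m and horizontal distance between block and bowl above 0.08 m and horizontal distance between bowl and seat below 0.014 m and z of bowl in the frame of seat below 0.0015 m and angle between bowl's own z axis and vertical below 0.08 rad), for 0.6 s.
At the end, for the whole second after the job is handed in: Bowl upright (0.08 rad) in the recess: underside at most 1.5 mm above seat, within 14 mm sideways. Block in it: its underside centre within 30 mm sideways of the bowl's, 0 to 20 mm above the bowl's underside. Key up (under 1.5 mm). Bowl and block at rest (under 0.02 m/s) (horizontal distance between bowl and seat below 0.014 m and z of bowl in the frame of seat below 0.0015 m and angle between bowl's own z axis and vertical below 0.08 rad and horizontal distance between block and bowl below 0.03 m and z of block in the frame of bowl between 0 and 0.02 m and value of joint tare below 0.0015 m and linear speed of each of bowl, block below 0.02 m/s); the robot touches nothing.
It fails at once if more than 15 N between the scale (housing, pan or key) and anything (contact force between anything else and scale above 15 N).
It fails at once if one of the other things on the counter moved more than 30 mm (distance of any of ramekin, slab, spatula, jar, mixbowl, cutter from where it was at the start of the episode above 0.03 m).
It also fails if it takes over 72 s, if anything falls off the work surface, if the arm or the gripper's body presses on something with over 40 N, if the wrist force passes 120 N, or if a joint passes its speed limit or range.

## Working session

There is one attempt and no reset: what is moved stays moved. The work goes in short steps, Python scripts to look and compute and a tool call to move; the robot and the scene stay as the last step left them, time stands still between calls to the robot, and variables do not carry over. Pictures are saved under pics/ and viewed, and the job is handed in when it is done.

Besides the shell and the picture viewer there is one more tool, called after "Call:" as name(argument=value, ...) on one line, values as JSON. step_arm: Moves the arm, as the interface text tells. Its arguments: {"type":"object","properties":{"increments":{"type":"array","items":{"type":"number"}},"fingers":{"type":"number"},"force":{"type":"number"}},"required":["increments"]}

```bash
ls; mkdir -p pics
cat > h.py <<'E'
import numpy as np, cv2
from bench import ctrl
from scipy.spatial.transform import Rotation as Ro
def cam(n):
    p=ctrl.camera_params(n); f=240/np.tan(np.radians(p["vertical_fov"])/2)
    return f,p["cx"],p["cy"],np.array(p["R"]),np.array(p["t"])
def pix2world(n,u,v,z,c=None):
    f,cx,cy,R,t=c or cam(n); d=R.T@np.array([(u-cx)/f,(v-cy)/f,1]); o=-R.T@t
    return o+d*(z-o[2])/d[2]
def w2p(n,X,c=None):
    f,cx,cy,R,t=c or cam(n); q=R@np.array(X)+t; return np.array([cx+f*q[0]/q[2],cy+f*q[1]/q[2]])
def shot(n,name):
    im=np.array(ctrl.get_image(n)); cv2.imwrite(f"pics/{name}.png",im[:,:,::-1]); return im
def c2w(n,x):
    f,cx,cy,R,t=cam(n); return R.T@(np.array(x)-t)
def st():
    s=ctrl.get_state(); R=Ro.from_rotvec(s["tool_rot"]).as_matrix()
    print("t",s["time"],"p",np.round(s["position"],4),"F",np.round(s["ft_force"],2),"w",round(s["grip_width"],3)); print(np.round(R,3)); return s,R
E
python3 - <<'E'
from h import *
st(); 
for n in("scene","side","wrist"): shot(n,n+"0")
for n in("scene","side"):
  for k in("bowl","block","scale","tare_top","seat","jar","mixbowl","cutter","ramekin","spatula","slab"):
    try:
      r=ctrl.spot_point(n,k)[:2]
      print(n,k,[(round(a["score"],2),np.round(c2w(n,a["xyz"]),3)) for a in r])
    except Exception as e: print(n,k,e)
print(ctrl.get_state()["time"])
E
```

```text
pics
t 0.0 p [ 0.2635 -0.5936  0.2214] F [-0.42  0.12  0.32] w 1.0
[[-0.001  0.406 -0.914]
 [ 0.002 -0.914 -0.406]
 [-1.    -0.002  0.   ]]
scene bowl [(0.93, array([ 0.457,  0.323, -0.001]))]
scene block [(0.66, array([ 0.459, -0.305,  0.   ]))]
scene scale [(0.88, array([ 0.567, -0.044, -0.001]))]
scene tare_top [(0.48, array([ 0.468, -0.055,  0.07 ])), (0.34, array([0.657, 0.459, 0.   ]))]
scene seat [(0.94, array([ 0.611, -0.052,  0.058])), (0.42, array([ 0.568, -0.042,  0.002]))]
scene jar [(0.77, array([ 0.65 , -0.474,  0.003])), (0.42, array([ 0.457, -0.516, -0.002]))]
scene mixbowl [(0.95, array([0.657, 0.46 , 0.004]))]
scene cutter [(0.82, array([ 0.457, -0.514,  0.001]))]
scene ramekin [(0.83, array([0.672, 0.312, 0.   ])), (0.7, array([ 0.456, -0.303,  0.001]))]
scene spatula [(0.95, array([0.423, 0.475, 0.002])), (0.71, array([ 0.458, -0.304,  0.002]))]
scene slab [(0.81, array([ 0.689, -0.328,  0.   ])), (0.27, array([ 0.457, -0.304,  0.003]))]
side bowl [(0.8, array([ 0.458,  0.32 , -0.003])), (0.61, array([ 0.569, -0.044, -0.004]))]
side block [(0.72, array([ 0.456, -0.31 ,  0.001]))]
side scale [(0.97, array([ 0.566, -0.041, -0.003])), (0.27, array([ 0.452, -0.515, -0.001]))]
side tare_top [(0.6, array([ 0.466, -0.055,  0.066])), (0.16, array([ 0.655,  0.46 , -0.001]))]
side seat [(0.72, array([ 0.613, -0.055,  0.059]))]
side jar [(0.92, array([ 0.652, -0.478,  0.002]))]
side mixbowl [(0.77, array([ 0.653,  0.459, -0.002])), (0.16, array([ 0.421,  0.472, -0.001]))]
side cutter [(0.8, array([ 0.453, -0.521,  0.001]))]
side ramekin [(0.81, array([0.674, 0.313, 0.   ]))]
side spatula [(0.78, array([ 0.419,  0.472, -0.003]))]
side slab [(0.77, array([ 0.684, -0.33 ,  0.003]))]
1.25
```

View pics/scene0.png

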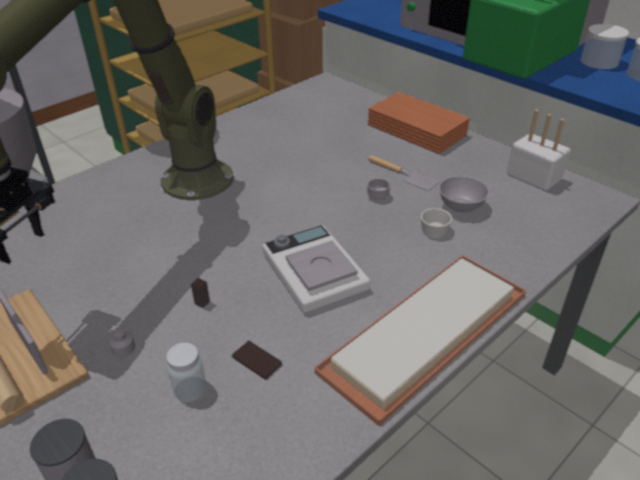

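View pics/side0.png

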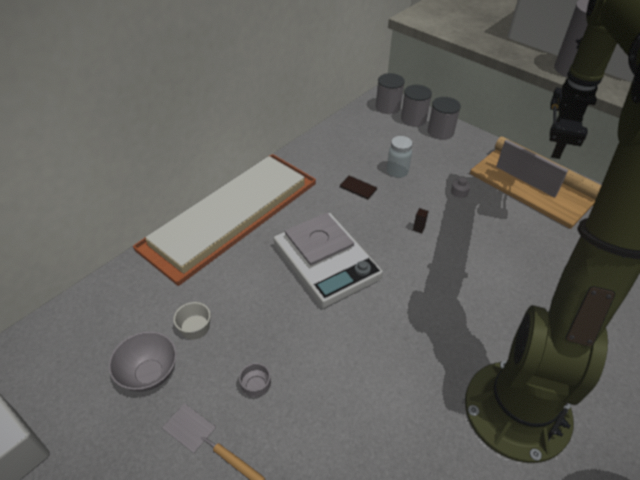

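View pics/wrist0.png

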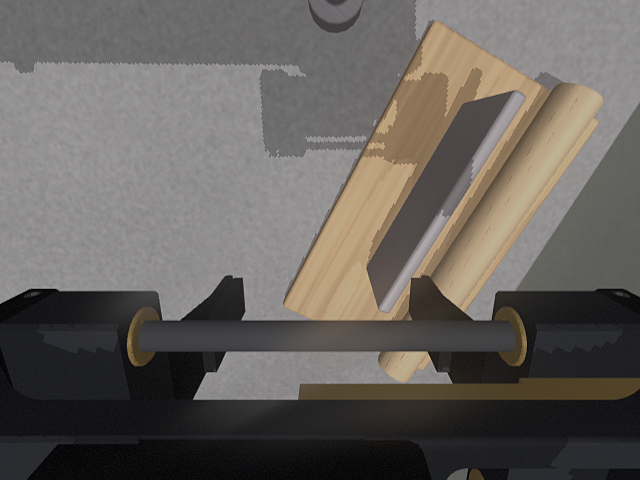

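Scene: bowl at about (0.457, 0.322), block at (0.458, -0.307), scale at (0.567, -0.043) with the pan's recess visible. Next I'll get the wrist camera's geometry and the yaw angles.

Run:
```python
from h import *
s,R=st(); f,cx,cy,Rc,t=cam("wrist"); print(f,cx,cy); C=-Rc.T@t
print("cam in tool",R.T@(C-np.array(s["position"]))); print(np.round(Rc@R,3))
for n in("scene","side"):
  for k in("scale","block"):
    m=ctrl.silhouettes(n,k)
    for a in m[:1]:
      p=a["pixels"].astype(np.uint8); c=max(cv2.findContours(p,0,1)[0],key=cv2.contourArea)
      ap=cv2.approxPolyDP(c,3,True)[:,0]; print(n,k,p.sum(),ap.tolist())
```

```text
t 1.25 p [ 0.2637 -0.5941  0.2226] F [ 0.15 -0.48  0.  ] w 0.997
[[ 0.     0.406 -0.914]
 [-0.    -0.914 -0.406]
 [-1.     0.     0.   ]]
339.12246178673865 326.4433893377268 239.00044046070042
cam in tool [-0.16192472 -0.00022    -0.07892048]
[[ 0.     1.    -0.003]
 [-0.288  0.003  0.957]
 [ 0.957  0.001  0.288]]
scene scale 5664 [[323, 225], [292, 235], [278, 235], [262, 244], [264, 255], [303, 312], [369, 287], [369, 279]]
scene block 391 [[196, 279], [191, 284], [193, 299], [203, 307], [208, 301], [206, 284]]
side scale 5799 [[330, 213], [275, 236], [275, 244], [322, 307], [375, 282], [382, 273]]
side block 270 [[419, 208], [413, 229], [421, 232], [427, 211]]
```

Run:
```python
import cv2
a=cv2.imread("pics/scene0.png")[210:320,170:390];b=cv2.imread("pics/side0.png")[190:310,260:450]
cv2.imwrite("pics/c1.png",cv2.resize(a,None,fx=3.5,fy=3.5,interpolation=2));cv2.imwrite("pics/c2.png",cv2.resize(b,None,fx=4,fy=4,interpolation=2))
```

```text
(no output)
```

View pics/c2.png

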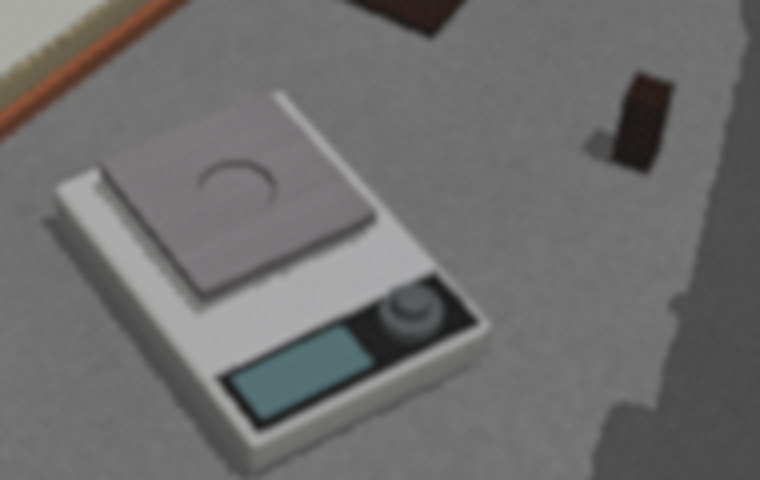

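Call:
step_arm(increments=[-0.25,-2.95,-4.06,0,0,0,-0.25,-2.95,-4.06,0,0,0,-0.25,-2.95,-4.06,0,0,0,-0.25,-2.95,-4.06,0,0,0,-0.25,-2.95,-4.06,0,0,0,-0.25,-2.95,-4.06,0,0,0,-0.25,-2.95,-4.06,0,0,0,-0.25,-2.95,-4.06,0,0,0,-0.25,-2.95,-4.06,0,0,0,-0.25,-2.95,-4.06,0,0,0,-0.25,-2.95,-4.06,0,0,0,-0.25,-2.95,-4.06,0,0,0])

```text
time: 2.95
position: [0.5661, -0.0716, 0.2529]
tool_rot: [1.992, 0.421, -1.99]
ft_force: [1.3, -0.2, -0.5]
grip_width: 1.002
```

Call:
step_arm(increments=[0,0,0,0,0,0,0,0,0,0,0,0])

```text
time: 3.2
position: [0.5651, -0.0736, 0.2524]
tool_rot: [1.99, 0.421, -1.992]
ft_force: [-0.8, -0.3, -0.0]
grip_width: 1.003
```

Run:
```python
from h import *
import pickle
s,R=st(); shot("wrist","w1"); pickle.dump(cam("wrist"),open("w1.pkl","wb"))
for k in("seat","tare_top","scale"):
  print(k,[(round(a["score"],2),np.round(c2w("wrist",a["xyz"]),4)) for a in ctrl.spot_point("wrist",k)[:1]])
```

```text
t 3.2 p [ 0.5651 -0.0736  0.2524] F [-0.82 -0.32 -0.03] w 1.003
[[-0.001  0.406 -0.914]
 [-0.001 -0.914 -0.406]
 [-1.     0.001  0.001]]
seat [(0.98, array([ 0.6138, -0.0615,  0.0571]))]
tare_top [(0.7, array([ 0.4635, -0.0573,  0.0716]))]
scale [(0.98, array([ 0.5674, -0.0424, -0.0007]))]
```

View pics/w1.png

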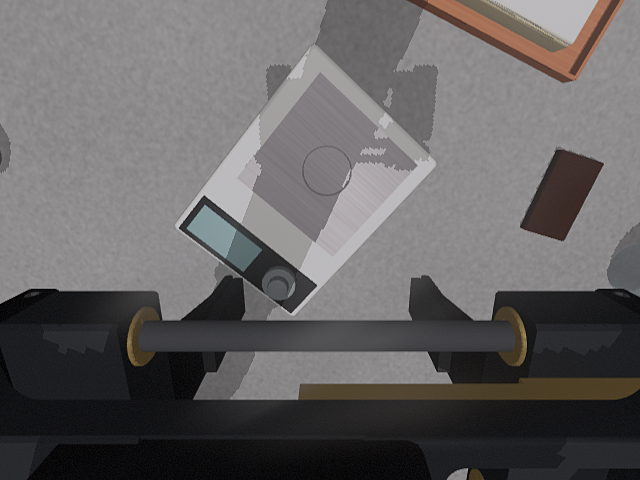

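Recess outline is clear, centred at about (327,170), with the key at (278,284) and the pan corners visible. I'll fit the outline.

Run:
```python
from h import *
import pickle
c=pickle.load(open("w1.pkl","rb"))
im=cv2.imread("pics/w1.png"); g=cv2.cvtColor(im,6).astype(np.float32)
bl=cv2.morphologyEx(g,cv2.MORPH_BLACKHAT,np.ones((7,7)))
# search circle centre (world) maximizing blackhat along the ring at z=.066
cx0=pix2world("w",327,170,.066,c); print(cx0)
th=np.linspace(0,2*np.pi,180)
best=[]
bl=cv2.GaussianBlur(bl,(0,0),.7)
for r in np.arange(.0225,.0275,.0005):
  for dx in np.arange(-.008,.0081,.0005):
    for dy in np.arange(-.008,.0081,.0005):
      P=np.c_[cx0[0]+dx+r*np.cos(th),cx0[1]+dy+r*np.sin(th),0*th+.066]
      q=(c[3]@P.T).T+c[4]; u=c[1]+c[0]*q[:,0]/q[:,2]; v=c[2]+c[0]*q[:,1]/q[:,2]
      val=cv2.remap(bl,u.astype(np.float32)[None],v.astype(np.float32)[None],1).mean()
      best.append((val,r,cx0[0]+dx,cx0[1]+dy))
best.sort(reverse=True)
for b in best[:6]: print(np.round(b,4))
# housing corners at z=.042
for n,u,v,z in(("far",317,46,.042),("right",436,162,.042),("near",292,314,.042),("left",177,226,.042),("key",278,284,.066),
  ("pfar",321,73,.066),("pright",418,163,.066),("pnear",334,255,.066),("pleft",239,178,.066)): print(n,np.round(pix2world("w",u,v,z,c),4))
cv2.imwrite("pics/c3.png",cv2.resize(im[30:330,160:460],None,fx=2,fy=2,interpolation=2))
```

```text
[ 0.60778906 -0.05607436  0.066     ]
[ 2.63329e+01  2.45000e-02  6.06800e-01 -5.56000e-02]
[ 2.61739e+01  2.45000e-02  6.06800e-01 -5.61000e-02]
[ 2.57856e+01  2.45000e-02  6.07300e-01 -5.56000e-02]
[ 2.56673e+01  2.40000e-02  6.06800e-01 -5.61000e-02]
[ 2.54871e+01  2.45000e-02  6.07300e-01 -5.61000e-02]
[ 2.50105e+01  2.40000e-02  6.07300e-01 -5.61000e-02]
far [7.108e-01 5.000e-04 4.200e-02]
right [ 0.661  -0.1605  0.042 ]
near [ 0.4292 -0.0886  0.042 ]
left [0.4796 0.0729 0.042 ]
key [ 0.471  -0.0571  0.066 ]
pfar [ 0.687  -0.0147  0.066 ]
pright [ 0.6513 -0.1368  0.066 ]
pnear [ 0.5277 -0.1001  0.066 ]
pleft [0.5641 0.0224 0.066 ]
```

View pics/c3.png

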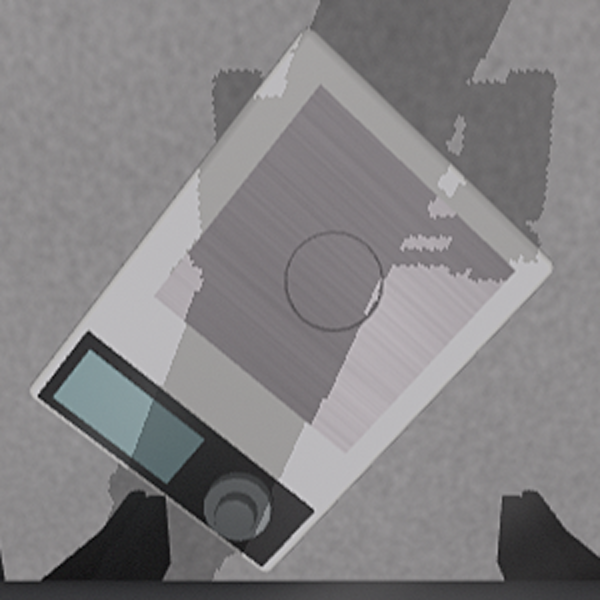

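Call:
step_arm(increments=[0.28,-5.08,-0.2,0,0,0,0.28,-5.08,-0.2,0,0,0,0.28,-5.08,-0.2,0,0,0,0.28,-5.08,-0.2,0,0,0,0.28,-5.08,-0.2,0,0,0,0.28,-5.08,-0.2,0,0,0,0.28,-5.08,-0.2,0,0,0,0.28,-5.08,-0.2,0,0,0,0,0,0,0,0,0,0,0,0,0,0,0])

```text
time: 4.65
position: [0.4158, 0.3038, 0.2301]
tool_rot: [1.992, 0.42, -1.991]
ft_force: [0.3, -0.1, -0.3]
grip_width: 0.999
```

Run:
```python
from h import *
import pickle
s,R=st(); shot("wrist","w2"); pickle.dump((cam("wrist"),np.array(s["position"]),R),open("w2.pkl","wb"))
for k in("bowl",):
  print(k,[(round(a["score"],2),np.round(c2w("wrist",a["xyz"]),4)) for a in ctrl.spot_point("wrist",k)[:1]])
```

```text
t 4.65 p [0.4158 0.3038 0.2301] F [ 0.32 -0.13 -0.3 ] w 0.999
[[ 0.     0.404 -0.915]
 [-0.001 -0.915 -0.404]
 [-1.     0.001  0.   ]]
bowl [(0.57, array([0.4515, 0.3239, 0.0011]))]
```

View pics/w2.png

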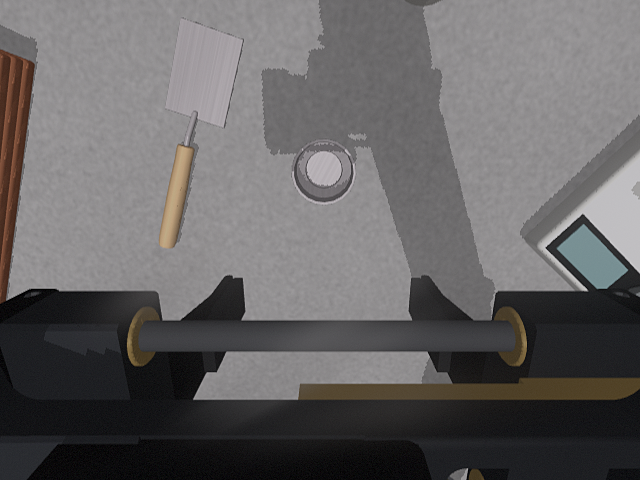

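Run:
```python
from h import *
import pickle
c,p,R=pickle.load(open("w2.pkl","rb"))
im=cv2.imread("pics/w2.png"); cr=cv2.resize(im[125:220,275:375],None,fx=6,fy=6,interpolation=2)
g=cv2.cvtColor(im,6).astype(np.float32)
gr=cv2.GaussianBlur(g,(0,0),.7)
wh=cv2.GaussianBlur(cv2.morphologyEx(g,cv2.MORPH_TOPHAT,np.ones((5,5))),(0,0),.7)
c0=pix2world("w",324,172,.044,c); th=np.linspace(0,2*np.pi,180); best=[]
for r in np.arange(.029,.0345,.0005):
 for dx in np.arange(-.006,.0061,.0005):
  for dy in np.arange(-.006,.0061,.0005):
   P=np.c_[c0[0]+dx+r*np.cos(th),c0[1]+dy+r*np.sin(th),0*th+.044]
   q=(c[3]@P.T).T+c[4]; u=c[1]+c[0]*q[:,0]/q[:,2]; v=c[2]+c[0]*q[:,1]/q[:,2]
   best.append((cv2.remap(wh,u.astype(np.float32)[None],v.astype(np.float32)[None],1).mean(),r,c0[0]+dx,c0[1]+dy))
best.sort(reverse=True)
for b in best[:6]: print(np.round(b,4))
b=best[0]
for r in(.030,.033):
 P=np.c_[b[2]+r*np.cos(th),b[3]+r*np.sin(th),0*th+.044]
 q=(c[3]@P.T).T+c[4]; uv=np.c_[c[1]+c[0]*q[:,0]/q[:,2]-275,c[2]+c[0]*q[:,1]/q[:,2]-125]*6+3
 cv2.polylines(cr,[uv.astype(int)],True,(0,0,255),1)
cv2.imwrite("pics/c4.png",cr)
print("delta tool",R.T@(np.array([b[2],b[3],.02])-p)*100)
```

```text
[28.4799  0.031   0.4557  0.3241]
[28.2494  0.0315  0.4557  0.3241]
[28.1858  0.031   0.4552  0.3241]
[27.8732  0.0315  0.4557  0.3246]
[27.8216  0.0315  0.4552  0.3241]
[27.3649  0.031   0.4552  0.3236]
delta tool [21.00430361 -0.26249879 -4.47471109]
```

View pics/c4.png

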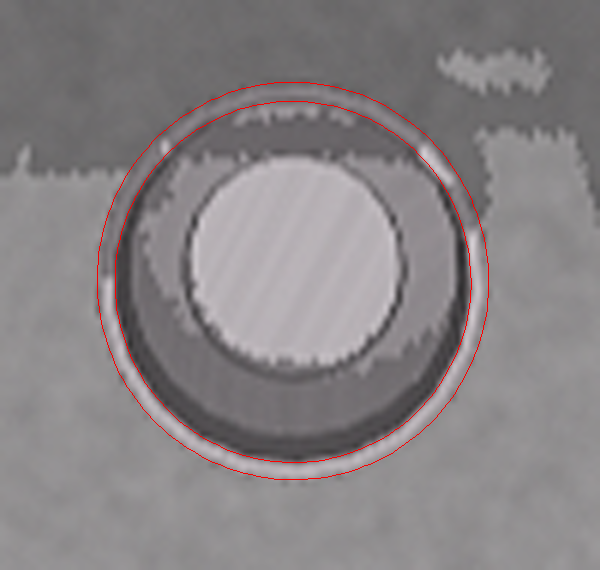

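Call:
step_arm(increments=[2.0,-0.26,-4.47,0,0,0,4.0,0,0,0,0,0,4.0,0,0,0,0,0,4.0,0,0,0,0,0,4.0,0,0,0,0,0,3.0,0,0,0,0,0,0,0,0,0,0,0,0,0,0,0,0,0])

```text
time: 5.75
position: [0.4561, 0.3253, 0.0212]
tool_rot: [1.994, 0.421, -1.991]
ft_force: [0.1, 0.5, 0.8]
grip_width: 1.001
```

Call:
step_arm(increments=[0,0,0,0,0,0,0,0,0,0,0,0,0,0,0,0,0,0,0,0,0,0,0,0,0,0,0,0,0,0,0,0,0,0,0,0], fingers=60, force=12)

```text
time: 6.5
position: [0.4554, 0.3256, 0.0208]
tool_rot: [1.992, 0.422, -1.99]
ft_force: [-0.5, -1.8, 5.9]
grip_width: 0.757
```

Call:
step_arm(increments=[-2.0,0,0,0,0,0,-4.0,0,0,0,0,0,-4.0,4.1,0.16,0,0,0,0,4.1,0.16,0,0,0,0,4.1,0.16,0,0,0,0,4.1,0.16,0,0,0,0,4.1,0.16,0,0,0,0,4.1,0.16,0,0,0,0,4.1,0.16,0,0,0,0,4.1,0.16,0,0,0,0,4.1,0.16,0,0,0,0,4.1,0.16,0,0,0])

```text
time: 8.0
position: [0.6071, -0.0565, 0.121]
tool_rot: [1.992, 0.423, -1.99]
ft_force: [0.6, 0.7, -1.4]
grip_width: 0.759
```

Call:
step_arm(increments=[0,0,0,0,0,0,0,0,0,0,0,0])

```text
time: 8.25
position: [0.6064, -0.0545, 0.1205]
tool_rot: [1.991, 0.424, -1.991]
ft_force: [-0.7, 0.3, -1.0]
grip_width: 0.758
```

Run:
```python
from h import *
s,R=st()
im=shot("wrist","w3"); im=shot("side","s3")
cv2.imwrite("pics/c5.png",cv2.resize(im[150:330,220:460,::-1],None,fx=3,fy=3,interpolation=2))
print(R.T@(np.array([.607,-.0557,.09])-s["position"])*100); st()
```

```text
t 8.25 p [ 0.6064 -0.0545  0.1205] F [-0.65  0.25 -1.02] w 0.758
[[-0.     0.406 -0.914]
 [ 0.001 -0.914 -0.406]
 [-1.    -0.001 -0.   ]]
[ 3.05217035  0.13302115 -0.00363578]
t 8.35 p [ 0.6064 -0.0537  0.1205] F [-0.18  0.34 -2.04] w 0.757
[[ 0.     0.408 -0.913]
 [ 0.001 -0.913 -0.408]
 [-1.    -0.001 -0.   ]]
```

View pics/w3.png

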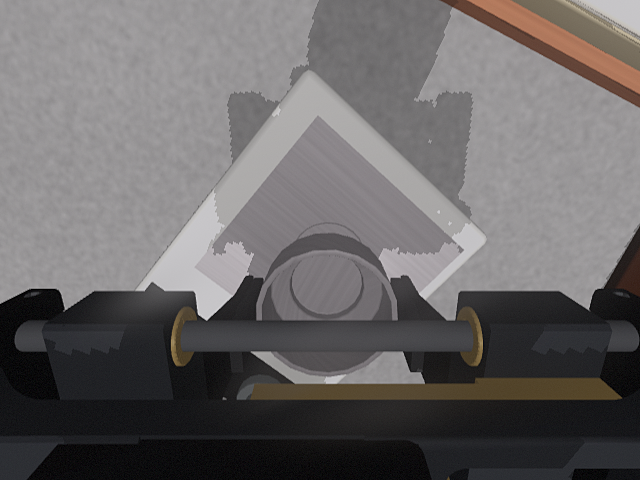

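View pics/c5.png

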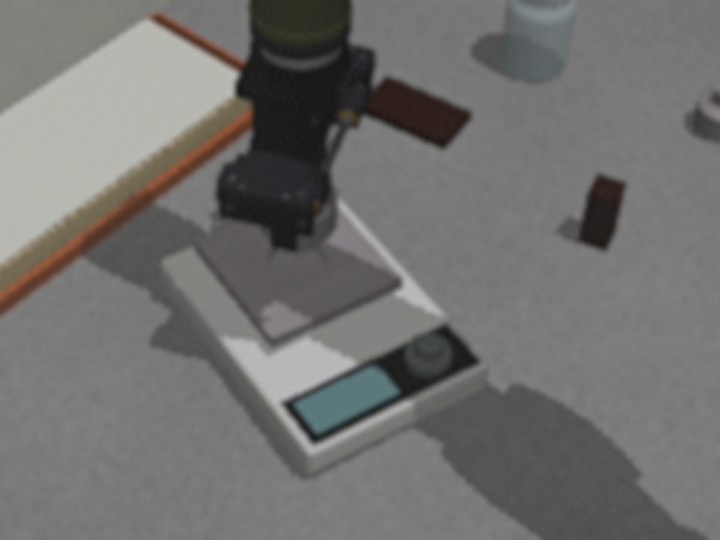

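```bash
cat > fit.py <<'E'
from h import *
def ring(im8,c,c0,z,rs,span,angs,kind,step=.0005):
    # vectorised brute force ring search over centre & radius
    k=cv2.MORPH_BLACKHAT if kind=="dark" else cv2.MORPH_TOPHAT
    g=cv2.GaussianBlur(cv2.morphologyEx(cv2.cvtColor(im8,cv2.COLOR_RGB2GRAY).astype(np.float32),k,np.ones((7,7))),(0,0),.7)
    out=[]
    for r in rs:
      for dx in np.arange(-span,span+1e-9,step):
        for dy in np.arange(-span,span+1e-9,step):
          P=np.c_[c0[0]+dx+r*np.cos(angs),c0[1]+dy+r*np.sin(angs),0*angs+z]
          q=(c[3]@P.T).T+c[4]; u=c[1]+c[0]*q[:,0]/q[:,2]; v=c[2]+c[0]*q[:,1]/q[:,2]
          out.append((cv2.remap(g,u.astype(np.float32)[None],v.astype(np.float32)[None],1).mean(),r,c0[0]+dx,c0[1]+dy))
    out.sort(reverse=True); return out
def draw(img,c,ctr,r,z,col=(0,0,255)):
    th=np.linspace(0,2*np.pi,180);P=np.c_[ctr[0]+r*np.cos(th),ctr[1]+r*np.sin(th),0*th+z]
    q=(c[3]@P.T).T+c[4]; uv=np.c_[c[1]+c[0]*q[:,0]/q[:,2],c[2]+c[0]*q[:,1]/q[:,2]]
    cv2.polylines(img,[np.round(uv*16).astype(int)],True,col,1,cv2.LINE_AA,4)
E
python3 - <<'E'
from fit import *
s,R=st(); c=cam("wrist"); im=shot("wrist","w4"); p=np.array(s["position"])
# far arc = direction -tool z
a0=np.arctan2(-R[1,2],-R[0,2]); 
b=ring(im,c,[.607,-.0557],.066,[.0245],.006,a0+np.linspace(-.5,.5,60),"dark"); 
for x in b[:4]: print(np.round(x,4))
img=im[:,:,::-1].copy()
draw(img,c,[.607,-.0557],.0245,.066,(0,255,0)); draw(img,c,b[0][2:],.0245,.066)
zr=p[2]-.0208+.044
draw(img,c,p[:2],.033,zr,(255,0,0)); draw(img,c,p[:2],.030,zr,(255,0,0))
cv2.imwrite("pics/c6.png",cv2.resize(img[200:400,200:460],None,fx=3,fy=3,interpolation=2))
E
```

```text
t 8.35 p [ 0.6064 -0.0537  0.1205] F [-0.18  0.34 -2.04] w 0.757
[[ 0.     0.408 -0.913]
 [ 0.001 -0.913 -0.408]
 [-1.    -0.001 -0.   ]]
[15.9676  0.0245  0.6075 -0.0552]
[15.716   0.0245  0.607  -0.0547]
[15.6894  0.0245  0.6075 -0.0557]
[15.3511  0.0245  0.607  -0.0542]
```

View pics/c6.png

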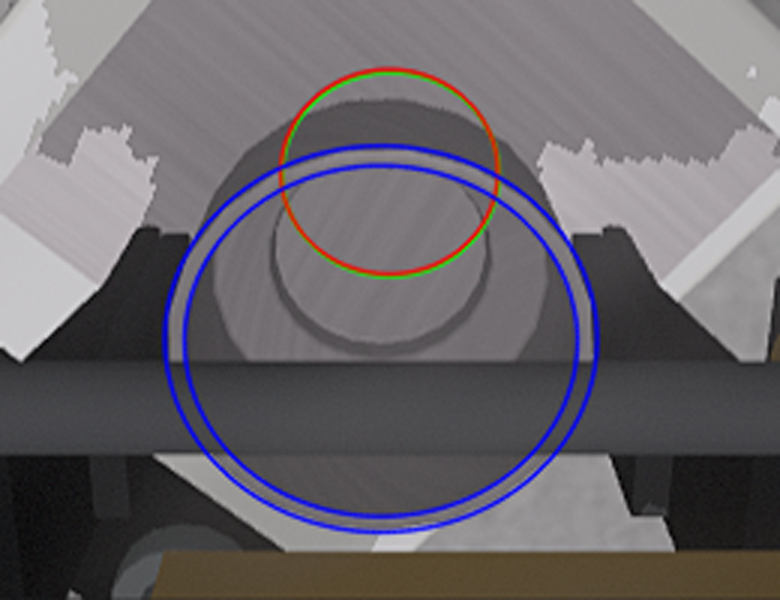

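Call:
step_arm(increments=[1.4,0.15,0,0,0,0,1.4,0,0,0,0,0,0,0,0,0,0,0,0,0,0,0,0,0])

```text
time: 8.9
position: [0.6072, -0.0569, 0.0919]
tool_rot: [1.991, 0.423, -1.991]
ft_force: [-0.1, -0.5, -1.1]
grip_width: 0.761
```

Run:
```python
from h import *
P=[];F=[]
s,R=st()
for i in range(3):
  shot("side","j"); s=ctrl.get_state(); P.append(s["position"]);F.append(s["ft_force"])
print(np.array(P),np.array(F)); print(R.T@(np.array([.6073,-.0555,.09])-np.mean(P,0))*100)
```

```text
t 8.9 p [ 0.6072 -0.0569  0.0919] F [-0.14 -0.53 -1.08] w 0.761
[[-0.     0.406 -0.914]
 [ 0.    -0.914 -0.406]
 [-1.    -0.     0.   ]]
[[ 0.60750069 -0.05691891  0.09230979]
 [ 0.60761198 -0.05695754  0.09252257]
 [ 0.60763009 -0.05698911  0.09260545]] [[-0.70584403 -0.48501765 -1.10601152]
 [ 0.27095967 -0.53427296 -0.9631624 ]
 [ 0.70333245 -0.67496059 -1.51125497]]
[ 0.24796702 -0.14431249 -0.03344929]
```

Call:
step_arm(increments=[0.2,-0.12,0,0,0,0,0.2,0,0,0,0,0,0.2,0,0,0,0,0,0.2,0,0,0,0,0,0.2,0,0,0,0,0,0,0,0,0,0,0,0,0,0,0,0,0])

```text
time: 9.93
position: [0.6068, -0.0559, 0.0822]
tool_rot: [1.991, 0.422, -1.991]
ft_force: [0.5, -0.5, -1.3]
grip_width: 0.754
```

Run:
```python
from h import *
st();P=[];F=[]
for i in range(2):
  im=shot("wrist","w5"); s=ctrl.get_state(); P.append(s["position"]);F.append(s["ft_force"])
print(np.array(P),np.array(F))
```

```text
t 9.925 p [ 0.6068 -0.0559  0.0822] F [ 0.45 -0.5  -1.25] w 0.754
[[ 0.     0.406 -0.914]
 [-0.    -0.914 -0.406]
 [-1.     0.    -0.   ]]
[[ 0.60681296 -0.05596328  0.0822003 ]
 [ 0.60685043 -0.0559327   0.08225759]] [[-0.44634734 -0.89244839 -0.95317457]
 [-0.51114202 -0.53054304 -0.39673541]]
```

View pics/w5.png

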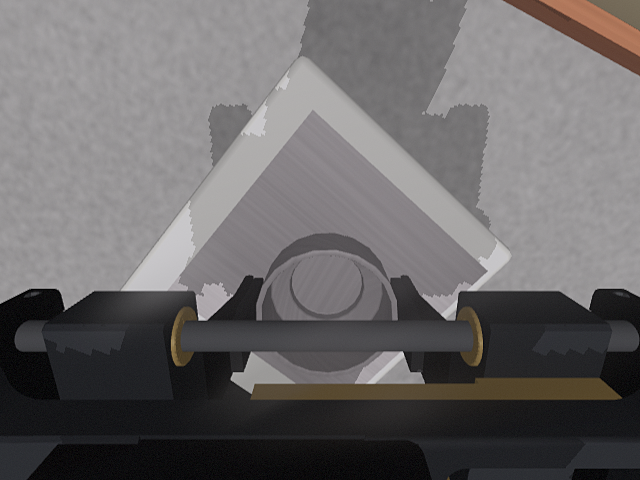

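Call:
step_arm(increments=[0.2,0,0,0,0,0,0.15,0,0,0,0,0,0.15,0,0,0,0,0,0,0,0,0,0,0,0,0,0,0,0,0])

```text
time: 10.65
position: [0.607, -0.0557, 0.0774]
tool_rot: [1.991, 0.422, -1.99]
ft_force: [0.1, 0.2, 0.9]
grip_width: 0.755
```

Run:
```python
from h import *
st();P=[];F=[]
for i in range(2):
  im=shot("wrist","w6"); s=ctrl.get_state(); P.append(s["position"]);F.append(s["ft_force"])
print(np.array(P),np.array(F))
```

```text
t 10.65 p [ 0.607  -0.0557  0.0774] F [0.12 0.24 0.91] w 0.755
[[ 0.     0.406 -0.914]
 [ 0.    -0.914 -0.406]
 [-1.     0.    -0.   ]]
[[ 0.60695225 -0.05569957  0.07735484]
 [ 0.60692104 -0.05572961  0.0773129 ]] [[-0.41214097  1.01106346  0.71806622]
 [-0.05003014  1.17628342  0.8802213 ]]
```

Call:
step_arm(increments=[0,0,0,0,0,0,0,0,0,0,0,0,0,0,0,0,0,0,0,0,0,0,0,0,0,0,0,0,0,0], fingers=100)

```text
time: 11.38
position: [0.6067, -0.056, 0.0771]
tool_rot: [1.991, 0.422, -1.991]
ft_force: [-0.1, 0.5, 0.4]
grip_width: 0.997
```

Call:
step_arm(increments=[-2,0,0,0,0,0,-3,0,0,0,0,0,-4,0,0,0,0,0,-4,0,4,0,0,0,0,0,1,0,0,0,0,0,0,0,0,0])

```text
time: 12.12
position: [0.5608, -0.0767, 0.2078]
tool_rot: [1.992, 0.42, -1.99]
ft_force: [0.0, 0.6, -0.6]
grip_width: 1.004
```

Run:
```python
from fit import *
s,R=st(); c=cam("wrist"); im=shot("wrist","w7"); 
img=im[:,:,::-1].copy()
for z,col in((.1015,(0,0,255)),(.110,(0,255,0))):
  b=ring(im,c,[.607,-.0557],z,[.0315],.004,np.linspace(0,6.28,120),"l"); print(z,np.round(b[0],4)); draw(img,c,b[0][2:],.033,z,col)
cv2.imwrite("pics/w7.png",img)
print([(round(a["score"],2),np.round(c2w("wrist",a["xyz"]),4)) for a in ctrl.spot_point("wrist","tare_top")[:2]])
```

```text
t 12.125 p [ 0.5608 -0.0767  0.2078] F [ 0.02  0.61 -0.58] w 1.004
[[ 0.001  0.405 -0.914]
 [-0.001 -0.914 -0.405]
 [-1.     0.002 -0.   ]]
0.1015 [13.4459  0.0315  0.607  -0.0552]
0.11 [10.6874  0.0315  0.608  -0.0562]
[(0.9, array([ 0.4635, -0.0571,  0.0703]))]
```

View pics/w7.png

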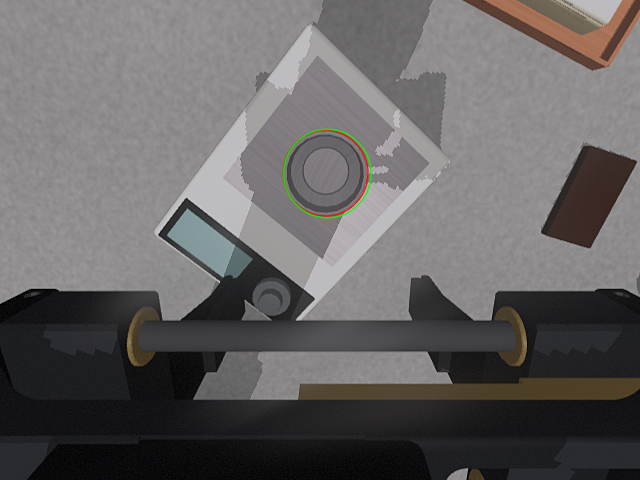

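Bowl is seated: its rim is centred on the recess, it fits best at the low height, and the fingers are clear. Next is the key position.

Run:
```python
from h import *
import pickle
im=cv2.imread("pics/w7.png"); cv2.imwrite("pics/c7.png",cv2.resize(im[260:330,230:310],None,fx=8,fy=8,interpolation=2))
s,R=st()
for z in(.062,.066,.07,.074): print(z,np.round(pix2world("w",279,286,z,pickle.load(open("w1.pkl","rb"))),4),np.round(pix2world("wrist",271,295,z),4))
```

```text
t 12.225 p [ 0.5609 -0.0758  0.2065] F [ 0.74 -0.31 -0.38] w 1.0
[[-0.001  0.406 -0.914]
 [ 0.    -0.914 -0.406]
 [-1.    -0.001  0.001]]
0.062 [ 0.4673 -0.0592  0.062 ] [ 0.473  -0.0546  0.062 ]
0.066 [ 0.4692 -0.059   0.066 ] [ 0.4751 -0.0545  0.066 ]
0.07 [ 0.4711 -0.0588  0.07  ] [ 0.4772 -0.0543  0.07  ]
0.074 [ 0.4731 -0.0586  0.074 ] [ 0.4793 -0.0542  0.074 ]
```

View pics/c7.png

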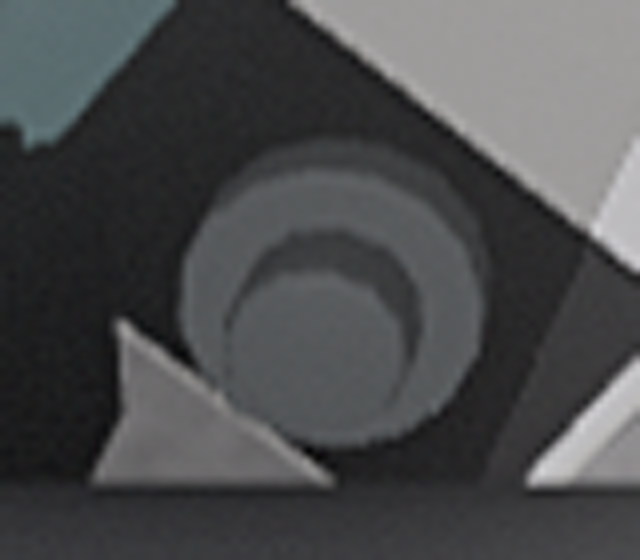

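Run:
```python
from h import *
import pickle
im=shot("wrist","w8"); c=cam("wrist")
cv2.imwrite("pics/c8.png",cv2.resize(im[260:330,230:310,::-1],None,fx=8,fy=8,interpolation=2))
for z in(.062,.066,.07,.074,.078): print(z,np.round(pix2world("w",279,287.5,z,pickle.load(open("w1.pkl","rb"))),4),np.round(pix2world("w",269.6,305,z,c),4))
for n in("scene","side"):
  ctrl.get_image(n); m=ctrl.spot_point(n,"tare_top")[:1]; print(n,[(a["score"],c2w(n,a["xyz"])) for a in m])
```

```text
0.062 [ 0.4656 -0.0599  0.062 ] [ 0.4623 -0.0571  0.062 ]
0.066 [ 0.4675 -0.0597  0.066 ] [ 0.4645 -0.057   0.066 ]
0.07 [ 0.4695 -0.0595  0.07  ] [ 0.4667 -0.0568  0.07  ]
0.074 [ 0.4714 -0.0593  0.074 ] [ 0.469  -0.0566  0.074 ]
0.078 [ 0.4733 -0.0591  0.078 ] [ 0.4712 -0.0564  0.078 ]
scene [(0.61, array([ 0.46436006, -0.0538833 ,  0.06733792]))]
side [(0.52, array([ 0.46435195, -0.05405762,  0.06640021]))]
```

View pics/c8.png

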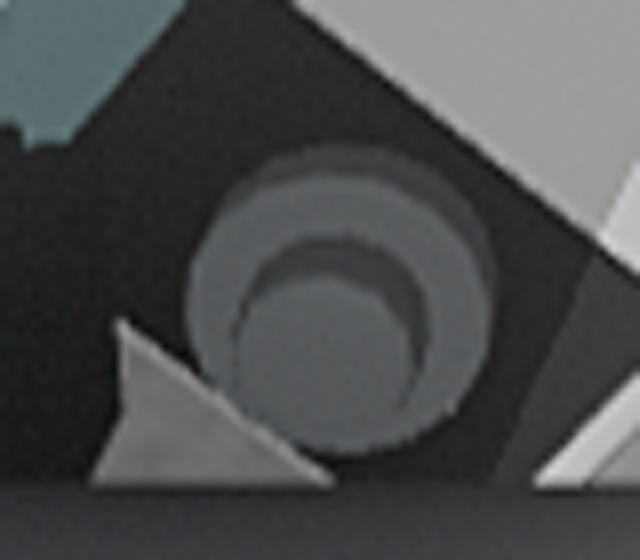

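Call:
step_arm(increments=[0,-2.8,3.95,0,0,0,0,-2.8,3.95,0,0,0,4,0,0,0,0,0,4,0,0,0,0,0,2.8,0,0,0,0,0,0,0,0,0,0,0,0,0,0,0,0,0], fingers=0, force=10)

```text
time: 13.35
position: [0.4671, -0.0569, 0.1001]
tool_rot: [1.992, 0.422, -1.989]
ft_force: [-1.0, 0.0, -0.2]
grip_width: 0.284
```

Run:
```python
from h import *
s,R=st(); im=shot("wrist","w9")
a=shot("scene","s9")[180:330,200:420,::-1];b=shot("side","t9")[190:330,260:440,::-1]
cv2.imwrite("pics/c9.png",np.hstack([cv2.resize(a,(400,300)),cv2.resize(b,(390,300))]))
print(R.T@(np.array([.466,-.057,.068])-s["position"])*100); st()
```

```text
t 13.35 p [ 0.4671 -0.0569  0.1001] F [-1.    0.01 -0.25] w 0.284
[[ 0.001  0.406 -0.914]
 [ 0.    -0.914 -0.406]
 [-1.     0.    -0.001]]
[ 3.2120201  -0.03499972  0.10446996]
t 13.5 p [ 0.4673 -0.0572  0.1005] F [-0.45 -0.3  -0.85] w 0.149
[[ 0.002  0.406 -0.914]
 [-0.001 -0.914 -0.406]
 [-1.     0.002 -0.002]]
```

View pics/c9.png

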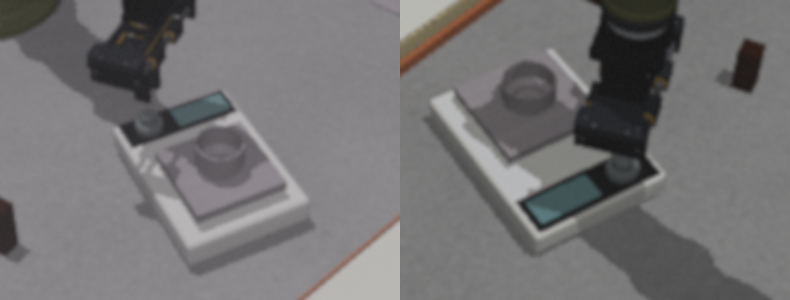

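View pics/w9.png

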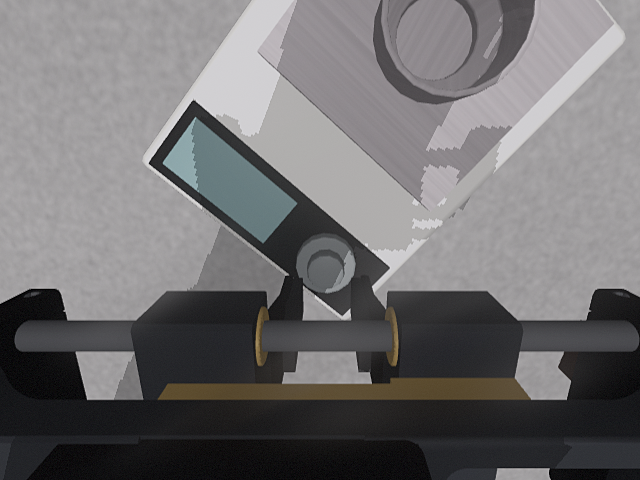

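Run:
```python
from h import *
s,R=st()
im=cv2.imread("pics/w9.png"); cv2.imwrite("pics/c10.png",cv2.resize(im[225:305,280:370],None,fx=7,fy=7,interpolation=2))
for z in(.06,.066,.07): print(z,np.round(pix2world("wrist",325,269,z),4))
```

```text
t 13.5 p [ 0.4673 -0.0572  0.1005] F [-0.45 -0.3  -0.85] w 0.149
[[ 0.002  0.406 -0.914]
 [-0.001 -0.914 -0.406]
 [-1.     0.002 -0.002]]
0.06 [ 0.465  -0.0572  0.06  ]
0.066 [ 0.4672 -0.0563  0.066 ]
0.07 [ 0.4687 -0.0556  0.07  ]
```

View pics/c10.png

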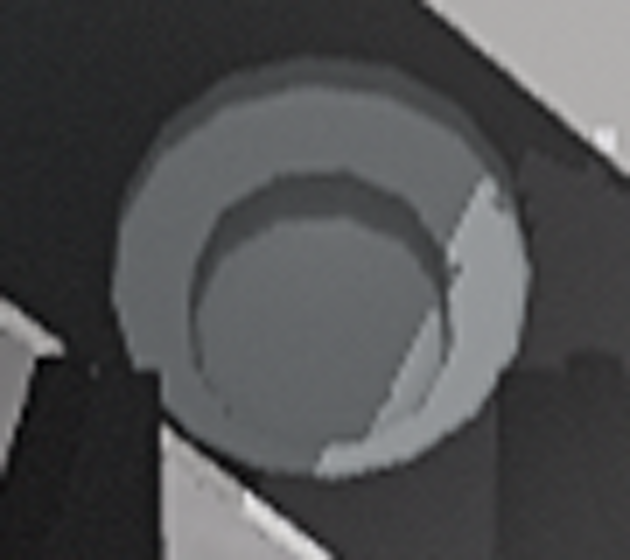

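Call:
step_arm(increments=[1.1,0,0.12,0,0,0,1.0,0,0,0,0,0,0,0,0,0,0,0,0,0,0,0,0,0])

```text
time: 14.0
position: [0.465, -0.0575, 0.078]
tool_rot: [1.991, 0.422, -1.991]
ft_force: [0.7, -0.2, 0.2]
grip_width: 0.004
```

Call:
step_arm(increments=[0.2,0,0,0,0,0,0.2,0,0,0,0,0,0,0,0,0,0,0])

```text
time: 14.38
position: [0.4649, -0.0576, 0.074]
tool_rot: [1.991, 0.422, -1.991]
ft_force: [0.2, 0.7, -0.3]
grip_width: 0.006
```

Call:
step_arm(increments=[0.2,0,0,0,0,0,0,0,0,0,0,0])

```text
time: 14.62
position: [0.4649, -0.0576, 0.072]
tool_rot: [1.991, 0.422, -1.991]
ft_force: [0.7, 0.6, -0.1]
grip_width: 0.007
```

Call:
step_arm(increments=[0.2,0,0,0,0,0,0,0,0,0,0,0])

```text
time: 14.88
position: [0.4649, -0.0575, 0.07]
tool_rot: [1.991, 0.422, -1.991]
ft_force: [-0.1, 0.2, -0.2]
grip_width: 0.002
```

Call:
step_arm(increments=[0.15,0,0,0,0,0,0,0,0,0,0,0])

```text
time: 15.12
position: [0.4649, -0.0576, 0.0685]
tool_rot: [1.991, 0.422, -1.991]
ft_force: [-0.3, 0.0, 0.5]
grip_width: 0.006
```

Call:
step_arm(increments=[0.15,0,0,0,0,0,0,0,0,0,0,0])

```text
time: 15.38
position: [0.4652, -0.0576, 0.0673]
tool_rot: [1.991, 0.422, -1.991]
ft_force: [-0.5, 1.1, 1.6]
grip_width: 0.005
```

Call:
step_arm(increments=[0.15,0,0,0,0,0,0,0,0,0,0,0])

```text
time: 15.62
position: [0.4652, -0.0576, 0.0658]
tool_rot: [1.991, 0.422, -1.991]
ft_force: [-1.0, 0.1, 3.7]
grip_width: 0.002
```

Call:
step_arm(increments=[0.15,0,0,0,0,0,0.1,0,0,0,0,0,0,0,0,0,0,0])

```text
time: 16.0
position: [0.4652, -0.0576, 0.0633]
tool_rot: [1.991, 0.422, -1.991]
ft_force: [-1.1, 0.4, 5.0]
grip_width: 0.005
```

Call:
step_arm(increments=[0.1,0,0,0,0,0,0,0,0,0,0,0])

```text
time: 16.25
position: [0.4652, -0.0576, 0.0623]
tool_rot: [1.991, 0.422, -1.991]
ft_force: [-0.8, -0.6, 6.0]
grip_width: 0.005
```

Call:
step_arm(increments=[0,0,0,0,0,0,0,0,0,0,0,0,0,0,0,0,0,0,0,0,0,0,0,0,0,0,0,0,0,0,0,0,0,0,0,0,0,0,0,0,0,0,0,0,0,0,0,0,0,0,0,0,0,0,0,0,0,0,0,0])

```text
time: 17.5
position: [0.4652, -0.0576, 0.0624]
tool_rot: [1.991, 0.422, -1.991]
ft_force: [-1.1, 0.5, 5.5]
grip_width: 0.008
```

Run:
```python
from h import *
st(); shot("wrist","w11"); st()
```

```text
t 17.5 p [ 0.4652 -0.0576  0.0624] F [-1.06  0.45  5.51] w 0.008
[[ 0.     0.406 -0.914]
 [-0.    -0.914 -0.406]
 [-1.     0.    -0.   ]]
t 17.55 p [ 0.4652 -0.0576  0.0624] F [-0.77  0.59  5.17] w 0.006
[[ 0.     0.406 -0.914]
 [-0.    -0.914 -0.406]
 [-1.     0.    -0.   ]]
```

View pics/w11.png

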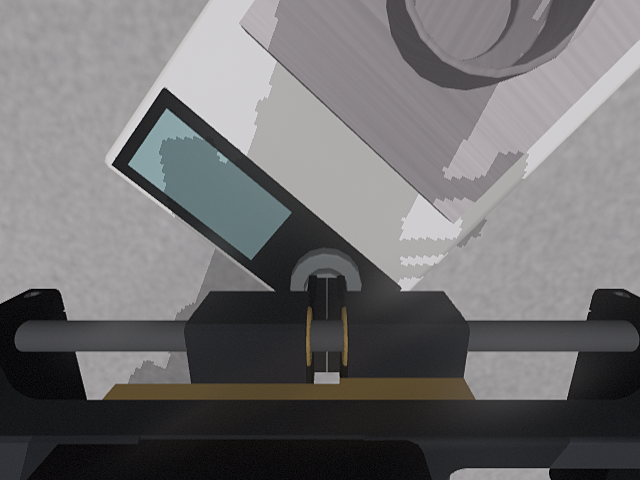

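Call:
step_arm(increments=[0.1,0,0,0,0,0,0,0,0,0,0,0,0,0,0,0,0,0,0,0,0,0,0,0,0,0,0,0,0,0,0,0,0,0,0,0,0,0,0,0,0,0,0,0,0,0,0,0])

```text
time: 18.55
position: [0.4652, -0.0576, 0.0614]
tool_rot: [1.991, 0.422, -1.991]
ft_force: [-1.5, 0.1, 5.9]
grip_width: 0.004
```

Call:
step_arm(increments=[-1,0,0,0,0,0,-4,0,0,0,0,0,-4,3.74,2.53,0,0,0,-4,3.74,2.53,0,0,0,-4,3.74,2.53,0,0,0,0,3.74,2.53,0,0,0,0,3.74,2.53,0,0,0,0,3.74,2.53,0,0,0,0,0,0,0,0,0,0,0,0,0,0,0], fingers=100)

```text
time: 19.8
position: [0.4174, -0.3234, 0.2309]
tool_rot: [1.991, 0.424, -1.991]
ft_force: [-0.2, 0.1, 0.0]
grip_width: 0.984
```

Run:
```python
from h import *
import pickle
s,R=st(); im=shot("wrist","w12"); pickle.dump((cam("wrist"),np.array(s["position"]),R),open("w12.pkl","wb"))
for k in("block",):
  print(k,[(round(a["score"],2),np.round(c2w("wrist",a["xyz"]),4)) for a in ctrl.spot_point("wrist",k)[:1]])
  m=ctrl.silhouettes("wrist",k)[0]["pixels"].astype(np.uint8); x,y,w,h=cv2.boundingRect(m); print(x,y,w,h)
  cv2.imwrite("pics/c12.png",cv2.resize(im[y-15:y+h+15,x-15:x+w+15,::-1],None,fx=6,fy=6,interpolation=2)); print(x-15,y-15)
```

```text
t 19.8 p [ 0.4174 -0.3234  0.2309] F [-0.2   0.05  0.03] w 0.984
[[-0.     0.406 -0.914]
 [ 0.001 -0.914 -0.406]
 [-1.    -0.001 -0.   ]]
block [(0.84, array([ 0.4535, -0.3063, -0.0019]))]
312 156 34 37
297 141
```

View pics/w12.png

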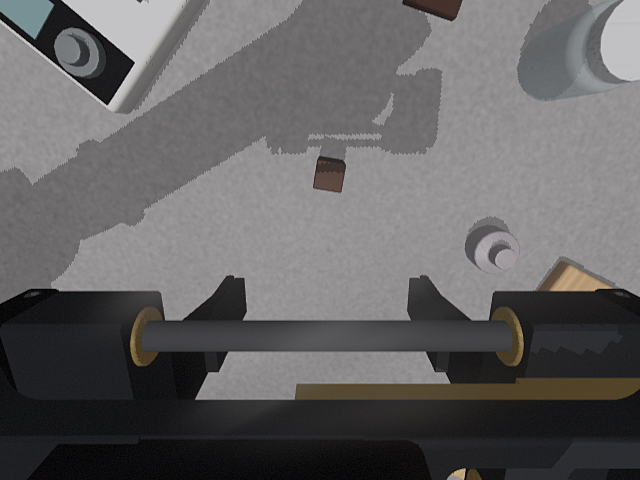

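View pics/c12.png

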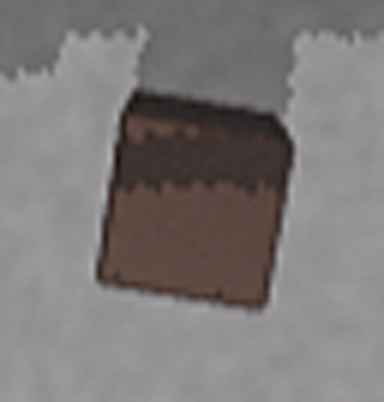

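Run:
```python
from h import *
import pickle
c,p,R=pickle.load(open("w12.pkl","rb"))
W=np.array([pix2world("w",297+x/6,141+y/6,.066,c) for x,y in((97,283),(266,310),(292,147),(124,118))])
print(np.round(W,4)); d=W[[1,2,3,0]]-W; print(np.linalg.norm(d[:,:2],axis=1)); ctr=W.mean(0); print(ctr)
for e in d: 
  t=R.T@e; print("edge angle in tool (z from y) deg",np.degrees(np.arctan2(t[2],t[1])))
print("delta tool cm",R.T@(np.array([ctr[0],ctr[1],.042])-p)*100)
```

```text
[[ 0.4413 -0.2981  0.066 ]
 [ 0.4485 -0.3247  0.066 ]
 [ 0.4735 -0.3176  0.066 ]
 [ 0.4667 -0.2916  0.066 ]]
[0.0275358  0.02603047 0.02680548 0.02626381]
[ 0.45749972 -0.30798646  0.066     ]
edge angle in tool (z from y) deg 8.844376448647774
edge angle in tool (z from y) deg -81.90675759492443
edge angle in tool (z from y) deg -170.65827824130733
edge angle in tool (z from y) deg 99.69538698050454
delta tool cm [18.88639862  0.24288525 -4.28410992]
```

Call:
step_arm(increments=[0,0.24,-4.28,0,0,0,0,0,0,0.155,0,0,4,0,0,0,0,0,4,0,0,0,0,0,4,0,0,0,0,0,4,0,0,0,0,0,2.9,0,0,0,0,0,0,0,0,0,0,0,0,0,0,0,0,0], fingers=100)

```text
time: 21.08
position: [0.4586, -0.309, 0.0436]
tool_rot: [2.082, 0.275, -2.078]
ft_force: [1.5, -0.4, 0.4]
grip_width: 1.004
```

Run:
```python
from h import *
s,R=st(); shot("wrist","w13"); st()
```

```text
t 21.075 p [ 0.4586 -0.309   0.0436] F [ 1.47 -0.35  0.38] w 1.004
[[ 0.002  0.261 -0.965]
 [-0.001 -0.965 -0.261]
 [-1.     0.002 -0.001]]
t 21.125 p [ 0.4588 -0.3094  0.0439] F [0.93 0.13 0.38] w 0.996
[[ 0.002  0.26  -0.965]
 [-0.002 -0.965 -0.26 ]
 [-1.     0.002 -0.002]]
```

View pics/w13.png

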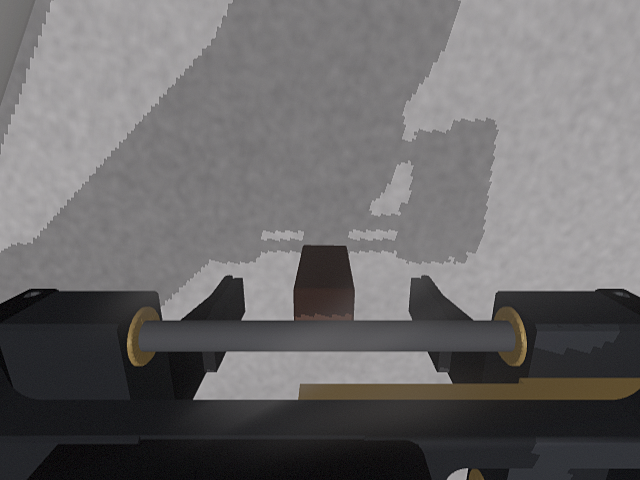

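Call:
step_arm(increments=[0.1,0,0,0,0,0,0,0,0,0,0,0,0,0,0,0,0,0,0,0,0,0,0,0,0,0,0,0,0,0,0,0,0,0,0,0,0,0,0,0,0,0,0,0,0,0,0,0,0,0,0,0,0,0], fingers=20, force=10)

```text
time: 22.25
position: [0.4574, -0.309, 0.0411]
tool_rot: [2.081, 0.275, -2.081]
ft_force: [0.1, -0.2, -0.8]
grip_width: 0.325
```

Call:
step_arm(increments=[-2,0,0,0,0,0,-4,0,0,0,0,0,-4,0,0,0,0,0,-5,0,0,0,0,0,0,-3.43,-3.5,0,0,0,0,-3.43,-3.5,0,0,0,0,-3.43,-3.5,0,0,0,0,-3.43,-3.5,0,0,0,0,-3.43,-3.5,0,0,0,0,-3.43,-3.5,0,0,0,0,0,0,0,0,0,0,0,0,0,0,0])

```text
time: 23.75
position: [0.6065, -0.0563, 0.1907]
tool_rot: [2.08, 0.275, -2.082]
ft_force: [-0.1, -1.1, -1.2]
grip_width: 0.321
```

Run:
```python
from fit import *
s,R=st(); c=cam("wrist"); im=shot("wrist","w14"); img=im[:,:,::-1].copy()
draw(img,c,[.607,-.0557],.033,.1015,(0,255,0)); cv2.imwrite("pics/w14.png",img); s,R=st()
print(R.T@(np.array([.607,-.0557,.1045])-s["position"])*100)
```

```text
t 23.75 p [ 0.6065 -0.0563  0.1907] F [-0.12 -1.09 -1.23] w 0.321
[[-0.001  0.26  -0.966]
 [-0.001 -0.966 -0.26 ]
 [-1.     0.     0.001]]
t 23.8 p [ 0.6063 -0.0573  0.1908] F [-0.44 -0.31 -0.  ] w 0.319
[[-0.001  0.258 -0.966]
 [-0.001 -0.966 -0.258]
 [-1.     0.001  0.001]]
[ 8.62831241 -0.14060376 -0.11824987]
```

View pics/w14.png

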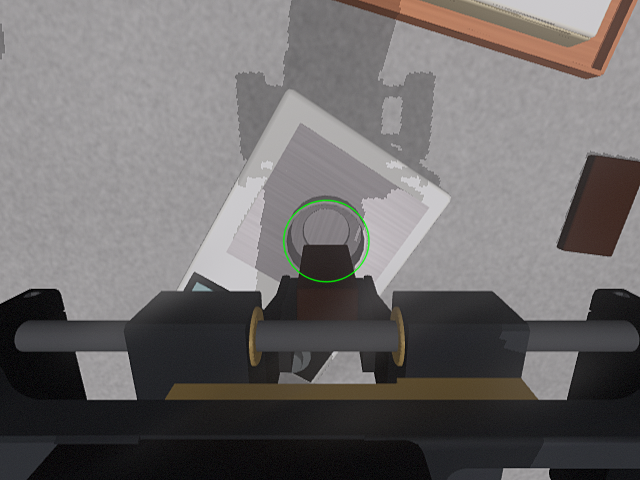

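Call:
step_arm(increments=[3.5,-0.05,0,0,0,0,2.5,0,0,0,0,0,1.0,0,0,0,0,0,0,0,0,0,0,0,0,0,0,0,0,0])

```text
time: 24.42
position: [0.6074, -0.0557, 0.1224]
tool_rot: [2.083, 0.274, -2.079]
ft_force: [-0.2, 0.1, -0.8]
grip_width: 0.324
```

Call:
step_arm(increments=[0.6,0,0,0,0,0,0.4,0,0,0,0,0,0.3,0,0,0,0,0,0,0,0,0,0,0,0,0,0,0,0,0])

```text
time: 25.05
position: [0.6067, -0.0553, 0.1082]
tool_rot: [2.081, 0.275, -2.081]
ft_force: [-0.7, 0.7, -0.2]
grip_width: 0.322
```

Run:
```python
from h import *
st(); shot("wrist","w15"); im=shot("side","s15"); cv2.imwrite("pics/c15.png",cv2.resize(im[190:310,260:420,::-1],None,fx=4,fy=4,interpolation=2)); st()
```

```text
t 25.05 p [ 0.6067 -0.0553  0.1082] F [-0.68  0.69 -0.17] w 0.322
[[ 0.     0.26  -0.966]
 [-0.    -0.966 -0.26 ]
 [-1.     0.    -0.   ]]
t 25.15 p [ 0.6068 -0.0553  0.1083] F [ 0.23 -0.35 -0.85] w 0.323
[[ 0.     0.26  -0.966]
 [-0.    -0.966 -0.26 ]
 [-1.     0.    -0.   ]]
```

View pics/w15.png

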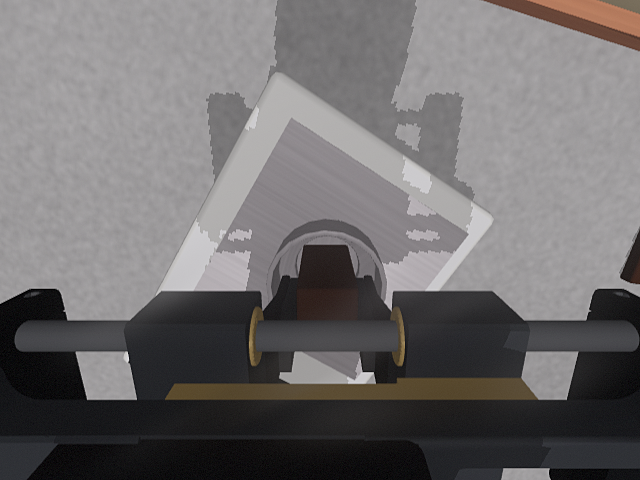

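View pics/c15.png

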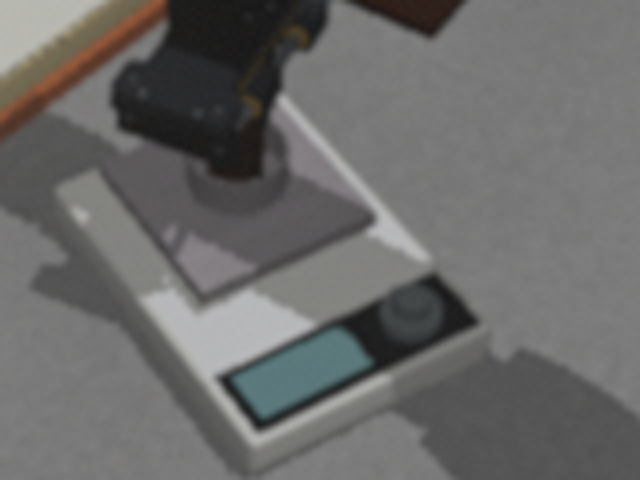

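Call:
step_arm(increments=[0.2,0,0,0,0,0,0.15,0,0,0,0,0,0.15,0,0,0,0,0,0,0,0,0,0,0,0,0,0,0,0,0])

```text
time: 25.78
position: [0.6067, -0.0554, 0.1032]
tool_rot: [2.081, 0.275, -2.081]
ft_force: [0.5, -0.1, 0.9]
grip_width: 0.326
```

Run:
```python
from h import *
st()
for i in range(2):
  shot("wrist","w16"); s=ctrl.get_state(); print(s["ft_force"],s["position"])
```

```text
t 25.775 p [ 0.6067 -0.0554  0.1032] F [ 0.54 -0.1   0.89] w 0.326
[[ 0.     0.26  -0.966]
 [-0.    -0.966 -0.26 ]
 [-1.     0.    -0.   ]]
[-0.38194569  0.37641731  0.59294809] [ 0.60666161 -0.05540374  0.103239  ]
[ 0.22637781  0.37219768 -0.04977656] [ 0.60665075 -0.0553213   0.1032179 ]
```

Call:
step_arm(increments=[0,0,0,0,0,0,0,0,0,0,0,0,0,0,0,0,0,0,0,0,0,0,0,0], fingers=70)

```text
time: 26.38
position: [0.6066, -0.0554, 0.1031]
tool_rot: [2.081, 0.275, -2.081]
ft_force: [-0.1, 0.2, -0.4]
grip_width: 0.663
```

Call:
step_arm(increments=[-1,0,0,0,0,0,-2,0,0,0,0,0,-4,0,0,0,0,0,-4,0,4,0,0,0,0,0,1,0,0,0,0,0,0,0,0,0,0,0,0,0,0,0])

```text
time: 27.25
position: [0.5583, -0.068, 0.2125]
tool_rot: [2.08, 0.276, -2.082]
ft_force: [-0.0, 0.1, 0.1]
grip_width: 0.7
```

Run:
```python
from fit import *
s,R=st(); c=cam("wrist"); im=shot("wrist","w17")
b=ring(im,c,[.607,-.0557],.1005,[.0315],.004,np.linspace(0,6.28,120),"l"); print(np.round(b[0],4))
for n in("block","bowl"): print(n,[(round(a["score"],2),np.round(c2w("wrist",a["xyz"]),4)) for a in ctrl.spot_point("wrist",n)[:1]])
im=shot("side","s17"); cv2.imwrite("pics/c17.png",cv2.resize(im[190:310,260:420,::-1],None,fx=4,fy=4,interpolation=2))
```

```text
t 27.25 p [ 0.5583 -0.068   0.2125] F [-0.02  0.14  0.07] w 0.7
[[-0.001  0.26  -0.966]
 [ 0.    -0.966 -0.26 ]
 [-1.    -0.001  0.001]]
[16.7936  0.0315  0.607  -0.0552]
block [(0.74, array([ 0.6062, -0.0513,  0.0602]))]
bowl []
```

View pics/w17.png

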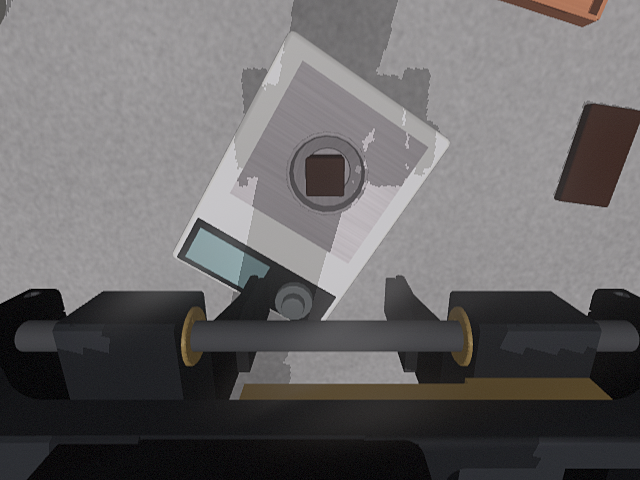

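View pics/c17.png

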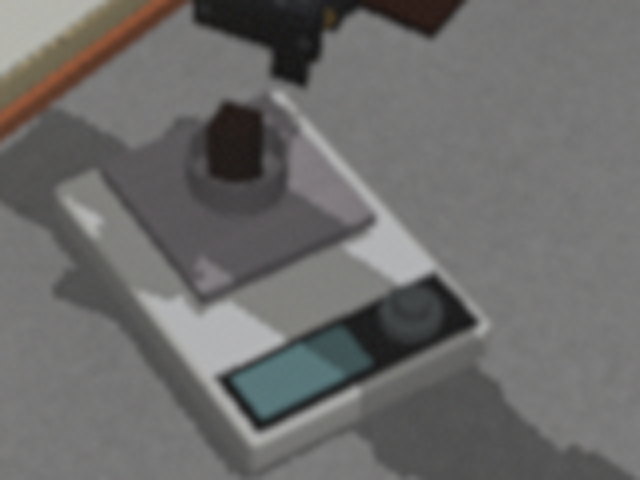

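The block stands upright in the seated bowl at pixel (325,175), the key is up, and the gripper is well clear. I'm handing in.

Run:
```python
from bench import ctrl
print(ctrl.close_job())
```

```text
the job is handed in; nothing more can be done
None
```

I handed the job in at about 27 s; `close_job` gives no verdict, so the result isn't confirmed.

- **Bowl:** I set it in the recess, which I found in the wrist image at about (0.607, -0.0555), and let go. It went down to floor depth with only about 2 N on the pan. A bowl beside the recess would have pushed back with 7 to 8 N. The later ring fit put the rim within 0.5 mm of the recess centre.
- **Tare key:** I held it for about 2.5 s with the bowl empty. The wrist force was 5 to 6 N and the estimated travel about 5 mm. I have no direct reading of the key joint, so travel is inferred from force and tool height.
- **Block:** After letting the key up, I set the block in the bowl with about 1 N of contact and released it.
- **Last checks:** The wrist and side pictures show the block upright in the bowl, the bowl still centred, the key looking up and the gripper clear. I noticed no force above 6 N on the scale.
- **Disagreements:** In the last wrist picture the network did not find the bowl at all. Its position for the block was about 4 mm off the bowl centre, which is within its stated accuracy.

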